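Set the second solar power bank to the sun

ROBOT

A 6-joint arm with a two-finger parallel gripper is mounted at the origin on the work surface. World frame = base frame: x ahead of the robot, y to its left, z up, the work surface at z = 0. Lengths are in m, angles in rad, forces in N, time in s.
With the tool pointing down it reaches from about 0.225 to 0.875 m from the base axis. Payload 3.4 kg.
Tool frame: the origin (TCP) lies at the very end of the fingers, on their centre line; the grasp point (between the pads) lies 19 mm behind it; z points along the fingers, y is the line along which they close (so a half turn about z gives the same grasp; the last joint's range is limited). The gripper opens to 85 mm and grips with 20 to 120 N. Pads are 22 mm wide; open, the fingers measure 114 mm over their backs; the gripper's body (76 mm by 85 mm) begins 54 mm behind the grasp point. The pads swing forward as they close: fully open they stand 13 mm farther back than shut.
Start: joints at [1.099, 0.276, 1.505, -0, 1.361, -0.121], TCP at [0.198, 0.54, 0.231] pointing down, gripper open.
Joint ranges: [-2.89, 2.89], [-0.75, 2.08], [0.22, 2.7], [-1.18, 4.32], [0.11, 2.71], [-2.7, 2.7]. Speed limits (rad/s): [2.57, 2.57, 3.14, 3.14, 3.14, 3.14].

INTERFACE

Orientations are given as a unit quaternion [w, x, y, z].
In Python, from plant import env gives the robot as it stands.
- The arm moves only by the tool drive_tool, never from a script. Its argument "increments" is one flat list of numbers, 6 for each row, row after row: the shift along the tool's x, y, z in m, then the turn, a rotation vector about the tool's x, y, z in degrees. In form: [tx, ty, tz, ax, ay, az, tx, ty, tz, ax, ay, az, ...]. A call has 1 to 10 rows; each row is the pose to reach, as a shift and turn from the pose commanded when the call began, along the tool's axes at that moment; what a row does not reach only later rows make up. A row lasts 1/8 s, in which the tool goes at most 62.5 mm and 10.7 degrees, less where a joint would pass 70% of its speed; a pose out of reach is approached as far as the arm can. A call with a gripper value outside its range is refused whole. "grip" is the opening, from -1 (shut) to 1 (fully open), set as the call begins (left out, the last holds). The fingers move at their own pace and stop on an object; the grip force is fixed at half the most. Time passes only in rows, so rows that repeat a pose let the fingers close. It gives the time, the measured TCP pose, the force, the opening and the grip force at its end, in the units of the state.
- env.observe(): the state, without advancing time (a new reading comes with each control period).
- env.read_camera(name): name is "scene" or "top" or "wrist"; returns the picture (400x640x3 uint8, blue, green, red); there is no depth.
- env.camera_model(name): a dict with "fx", "fy", "cx", "cy" (pixels), "view" (4x4, takes a point from world to camera coordinates); the wrist camera has in their place "mount" (4x4, takes a point from camera to tool coordinates, whose origin is the TCP and whose axes are the flange's). Camera axes: x right, y down, z forward; pixel columns grow to the right and rows downward; lengths in m; the calibration is good to about 2 mm. A picture is of the moment at which its call begins: read the wrist's pose just before it. camera_model takes no time and is no camera call.
- env.sign_off(): hands the job in; it is judged then, once.
The state is a dict: "clock": time; "joint_positions": joint angles; "joint_vel": joint speeds; "tau": joint torques, N m; "ee_pos": TCP position; "tcp_rot": TCP orientation; "force": force on the tool from outside, world axes, zero at the start; "ft_torque": the same for the moment, N m; "opening": opening from 0.0 (shut) to 1.0 (fully open); "gripper_force": force on a finger pad.
Only numpy, scipy, OpenCV 4.12 (cv2) and the standard library are available. Lean on these libraries where they do the work, as an engineer would, in place of code of your own. Each camera call takes 0.05 s, during which the arm holds its last target. There are 200 camera calls.

TASK

Take the solar power bank out of the cut-down carton and slide it down into the slot of the empty holder, while the holder still stands upright, until it is fully home with its dark cell face on the same side as the other power bank's; let go of it there. Then take it again and turn the holder and lean it back until this power bank faces just the same way as the one already set in the other holder: same heading, same lean. Leave that other one, the wax block and the tins as they are.

Things in the scene. Friction and masses are not known exactly. Their poses are not given: they have to be found in the camera images.
- bank_center (a point): Centre of the loose solar power bank: black slab 12 mm thick (x), 64 wide (y), 150 tall (z, up), about 0.25 kg; dark cells with thin silvery lines on its -x face, grey patch on its back. Starts upright in the carton, lower edge 5 mm above the bench. Can be pinched across its 12 mm at the top edge, or across its 64 mm by the two narrow sides where these are free.
- bank_cells (a point): Centre of the cell face of the loose power bank (6 mm from its centre along its -x).
- carton: Brown cut-down carton, fixed, 84 (x) by 100 (y) mm; origin under its centre. The bank stands in its middle slot (18 by 76 mm). Long walls 75 mm high; the two end walls (12 mm thick, 36 mm long in x) cover the bank's narrow sides up to 150 mm, so here only its broad faces can be gripped, above 75 mm; its top is at 155 mm. Lift the bank 155 mm to clear.
- slot_floor (a point): Middle of the slot's floor in the empty holder's dark steel pocket. Axes move with the pocket: z up out of the slot, y along the slot and the hinge, -x the side for the cells. Slot 15.5 mm (x) by 68.5 (y), 42 deep, flared lip to 53 mm above the floor; back plate on +x, 50 wide, to 90 mm. Hinge axis: along y, 5 mm below this point. Home, the bank's centre is 75 mm above it, its upper half free.
- stand: The empty holder's grey round foot, radius 75 mm, fixed; origin under its centre. On it an aluminium yoke swivels about the foot's vertical axis and carries the tilting pocket between two ears (outer width 100 mm, 76 mm high). The hinge is 65 mm above the bench and crosses the swivel axis.
- swivel (a joint): Swivel of the empty holder, rad, grows anticlockwise seen from above, range -1.6 to 1.6, measured from the foot, which itself may stand turned; friction 0.25 N m, stays where it is left.
- cradle (a joint): Tilt of the empty holder's pocket, rad from upright: 0 is upright (stop), grows as the top leans back away from the cell side, to 1.2; friction 0.45 N m, stays where it is left.
- mate_center (a point): Centre of the other power bank, of the same make and size, fixed in a holder of the same kind, already turned and leaned back to the sun. Axes as for the loose one: -x is its cell face, y its width, z along it to its top.
- wax: White paraffin block lying on the bench, 75 by 120 by 50 mm, loose; origin under its centre.
- tin: Tall tin, radius 37 mm, 85 mm high, loose; origin under its centre.
- low_tin: Low tin, radius 42 mm, 45 mm high, loose; origin under its centre.

How it is judged:
By the outcome, as a careful person would: the job done as asked, in the order asked, and still so for the second after the job is handed in, with the robot touching nothing.
It also fails if it takes over 67 s, if anything falls off the work surface, if the arm or the gripper's body presses on something with over 40 N, if the wrist force passes 120 N, or if a joint passes its speed limit or range.

## Working session

There is one attempt and no reset: what is moved stays moved. The work goes in short steps, Python scripts to look and compute and a tool call to move; the robot and the scene stay as the last step left them, time stands still between calls to the robot, and variables do not carry over. Pictures are saved under pics/ and viewed, at most 10 in all, crops included, and the job is handed in when it is done.

Besides the shell and the picture viewer there is one more tool, called after ">>>" as name(argument=value, ...) on one line, values as JSON. drive_tool: Moves the arm, as the interface text tells. Its arguments: {"type":"object","properties":{"increments":{"type":"array"},"grip":{"type":"number"}},"required":["increments"]}

```bash
mkdir -p pics; ls
python3 - <<'E'
from plant import env
import cv2,numpy as np
np.set_printoptions(precision=4,suppress=True)
s=env.observe();print(s['clock'],s['ee_pos'],s['tcp_rot'],s['opening'])
for n in('scene','top','wrist'):
    cv2.imwrite(f'pics/{n}0.png',env.read_camera(n)); m=env.camera_model(n)
    print(n,{k:np.array(v) for k,v in m.items()})
E
```

```text
pics
0.0 [0.1973 0.5395 0.2304] [-0.0003  0.1745  0.9847 -0.0009] 0.9997813178518264
scene {'fx': array(362.879), 'fy': array(362.879), 'cx': array(317.6787), 'cy': array(194.0245), 'view': array([[ 0.6258,  0.7799, -0.0017, -0.3566],
       [ 0.5121, -0.4126, -0.7534, -0.2144],
       [-0.5883,  0.4706, -0.6576,  1.25  ],
       [ 0.    ,  0.    ,  0.    ,  1.    ]])}
top {'fx': array(416.4042), 'fy': array(416.4042), 'cx': array(321.1332), 'cy': array(199.8561), 'view': array([[ 0.0167, -0.9998,  0.0085, -0.0147],
       [-0.982 , -0.018 , -0.1879,  0.5827],
       [ 0.188 , -0.0052, -0.9821,  1.0018],
       [ 0.    ,  0.    ,  0.    ,  1.    ]])}
wrist {'fx': array(341.8894), 'fy': array(341.8894), 'cx': array(317.2163), 'cy': array(202.7222), 'mount': array([[-0.0004, -0.9536, -0.301 ,  0.0779],
       [ 1.    , -0.0004, -0.0001,  0.0022],
       [-0.0001, -0.301 ,  0.9536, -0.1422],
       [ 0.    ,  0.    ,  0.    ,  1.    ]])}
```

View pics/scene0.png

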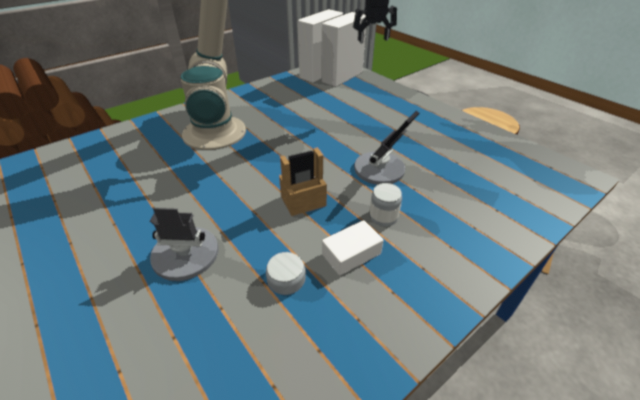

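View pics/top0.png

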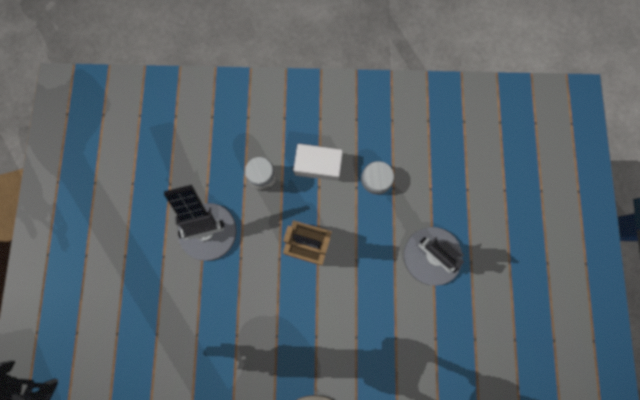

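The scene view shows the carton with the bank at about (303,185), the empty holder at (183,235) and the mate at (385,150). In the top view these are at (307,242), (433,255) and (200,215). Next I'll enlarge crops of each.

```bash
cat > h.py <<'E'
import numpy as np,cv2
from plant import env
from scipy.spatial.transform import Rotation as R
np.set_printoptions(precision=4,suppress=True)
def cam(n,s=None):
    m=env.camera_model(n);K=np.array([[m['fx'],0,m['cx']],[0,m['fy'],m['cy']],[0,0,1]])
    if n=='wrist':
        s=s or env.observe();q=s['tcp_rot'];T=np.eye(4);T[:3,:3]=R.from_quat([q[1],q[2],q[3],q[0]]).as_matrix();T[:3,3]=s['ee_pos']
        V=np.linalg.inv(T@np.array(m['mount']))
    else: V=np.array(m['view'])
    return K,V
def ray(c,uv):
    K,V=c;d=V[:3,:3].T@np.linalg.solve(K,[uv[0],uv[1],1.]);return -V[:3,:3].T@V[:3,3],d/np.linalg.norm(d)
def onz(c,uv,z):
    o,d=ray(c,uv);return o+d*(z-o[2])/d[2]
def tri(rs):
    A=sum(np.eye(3)-np.outer(d,d) for o,d in rs);b=sum((np.eye(3)-np.outer(d,d))@o for o,d in rs);p=np.linalg.solve(A,b)
    return p,[np.linalg.norm((np.eye(3)-np.outer(d,d))@(p-o)) for o,d in rs]
def proj(c,p):
    q=c[0]@(c[1][:3,:3]@np.array(p)+c[1][:3,3]);return q[:2]/q[2]
def crop(im,x,y,w,h,k):
    return cv2.resize(im[y:y+h,x:x+w],None,fx=k,fy=k,interpolation=cv2.INTER_CUBIC)
E
python3 - <<'E'
from h import *
t=cv2.imread('pics/top0.png');s=cv2.imread('pics/scene0.png')
a=np.hstack([crop(t,155,175,100,100,2.6),crop(t,270,200,100,100,2.6),crop(t,385,210,100,100,2.6)])
b=np.hstack([crop(s,340,100,100,100,2.6),crop(s,260,130,100,100,2.6),crop(s,140,190,100,100,2.6)])
cv2.imwrite('pics/m0.png',np.vstack([a,b]))
c=cam('top')
for n,uv,z in(('foot',(433,255),.01),('mfoot',(207,231),.01),('carton',(307,242),.1),('low',(260,170),.06),('tin',(378,175),.06),('wax',(318,160),.05)):print(n,onz(c,uv,z))
E
```

```text
foot [ 0.4514 -0.2968  0.01  ]
mfoot [0.5035 0.2913 0.01  ]
carton [0.4715 0.0277 0.1   ]
low [0.6569 0.1532 0.06  ]
tin [ 0.6494 -0.1489  0.06  ]
wax [0.6892 0.0054 0.05  ]
```

View pics/m0.png

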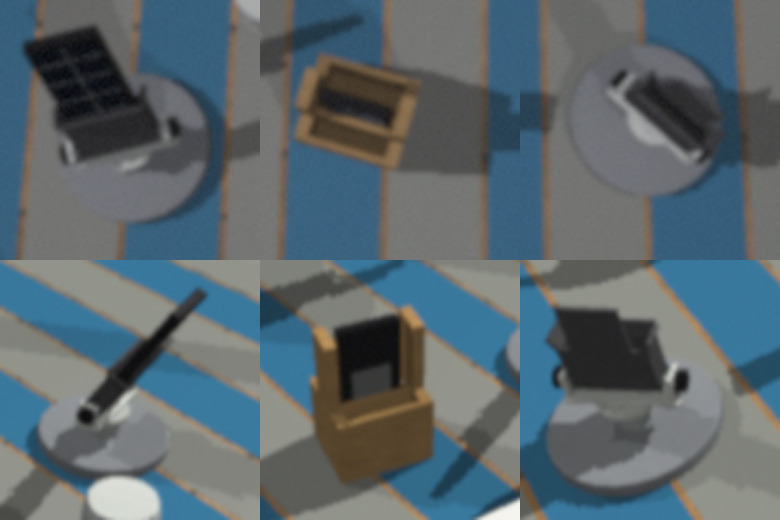

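```bash
cat >> h.py <<'E'
def Rt():
    q=env.observe()['tcp_rot'];return R.from_quat([q[1],q[2],q[3],q[0]])
def down(yd,pitch=0):
    "tool down, tool y at heading yd deg"
    y=np.radians(yd);Y=np.array([np.cos(y),np.sin(y),0]);Z=np.array([0,0,-1.]);return R.from_matrix(np.c_[np.cross(Y,Z),Y,Z])
def inc(p,r,p0=None,r0=None):
    s=env.observe();p0=s['ee_pos'] if p0 is None else p0;r0=r0 or Rt()
    v=r0.inv().apply(np.array(p)-p0);w=(r0.inv()*r).as_rotvec(degrees=True)
    print('inc mm',v*1000,'deg',w,'rows>=',max(np.linalg.norm(v)/.0625,np.linalg.norm(w)/10.7));return v,w
E
python3 -c "
from h import *
inc([.42,.20,.38],down(20))"
```

```text
inc mm [-325.7151 -242.6731 -149.0898] deg [-0.0773  0.0232 49.9005] rows>= 6.922811879652247
```

>>> drive_tool(increments=[-0.032,-0.024,-0.04,0,0,5,-0.075,-0.055,-0.08,0,0,12,-0.12,-0.09,-0.12,0,0,19,-0.165,-0.125,-0.15,0,0,26,-0.21,-0.158,-0.15,0,0,33,-0.255,-0.19,-0.15,0,0,40,-0.295,-0.22,-0.15,0,0,46,-0.326,-0.243,-0.15,0,0,50,-0.326,-0.243,-0.15,0,0,50,-0.326,-0.243,-0.15,0,0,50], grip=1)

```text
clock: 1.4
ee_pos: [0.4198, 0.2001, 0.3811]
tcp_rot: [-0.001, 0.574, 0.819, 0.0]
force: [-0.5, -0.4, 0.5]
opening: 0.996
gripper_force: 0.0
```

Run:
```python
from h import *
import json
s=env.observe();im=env.read_camera('wrist');cv2.imwrite('pics/w1.png',im)
json.dump({k:np.array(v).tolist() for k,v in s.items()},open('w1.json','w'))
print(s['clock'],s['ee_pos'],s['force'])
```

```text
1.4 [0.4198 0.2001 0.3811] [-0.4855 -0.3773  0.5301]
```

View pics/w1.png

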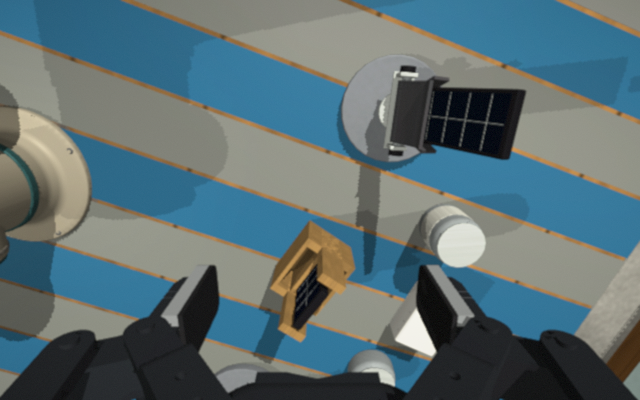

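The mate shows clearly: top corners of its cell face are near (524,90) and (510,158), hinge knobs near (408,68) and (394,152), and its cells face the robot side. The loose bank's cells also face the robot side. I'll enlarge the mate and carton.

Run:
```python
from h import *
im=cv2.imread('pics/w1.png')
cv2.imwrite('pics/w1c.png',np.hstack([crop(im,370,50,160,120,2.5)[:300],crop(im,255,210,130,140,2.5)[:300]]))
```

```text
(no output)
```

View pics/w1c.png

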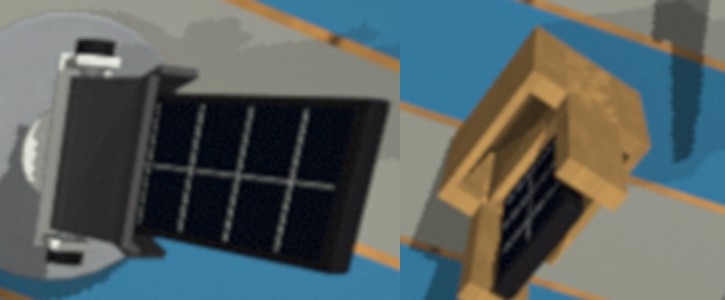

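>>> drive_tool(increments=[0.013,0.036,0.005,0,0,0,0.026,0.073,0.01,0,0,0,0.04,0.11,0.015,0,0,0,0.053,0.147,0.02,0,0,0,0.053,0.147,0.02,0,0,0,0.053,0.147,0.02,0,0,0])

```text
clock: 2.2
ee_pos: [0.5393, 0.3005, 0.3611]
tcp_rot: [-0.0, 0.573, 0.819, -0.0]
force: [-0.3, 0.1, 0.3]
opening: 1.001
gripper_force: 0.0
```

```bash
cat >> h.py <<'E'
import json
def snap(n):
    s=env.observe();im=env.read_camera('wrist');cv2.imwrite(f'pics/{n}.png',im)
    json.dump({k:np.array(v).tolist() for k,v in s.items()},open(n+'.json','w'));return im,cam('wrist',s)
def load(n):
    return cv2.imread(f'pics/{n}.png'),cam('wrist',json.load(open(n+'.json')))
E
python3 - <<'E'
from h import *
im,c=snap('w2')
im1,c1=load('w1')
# rough mate location via hinge knobs and project into w2
for uv in((408,68),(394,152)): print(onz(c1,uv,.065))
P=np.array([onz(c1,(517,124),.16)]);print(P,[proj(c,p) for p in P])
u,v=proj(c,[.56,.3,.11]).astype(int);x=max(0,min(u-110,420));y=max(0,min(v-80,230));print(x,y)
cv2.imwrite('pics/w2c.png',np.hstack([crop(im,x,y,220,170,2.5),crop(im1,375,50,160,170,1.5)[:425] if 0 else np.zeros((425,10,3),np.uint8)]))
E
```

```text
[0.489  0.3436 0.065 ]
[0.515  0.2411 0.065 ]
[[0.5982 0.3183 0.16  ]] [array([376.4292, 178.8743])]
223 92
```

View pics/w2c.png

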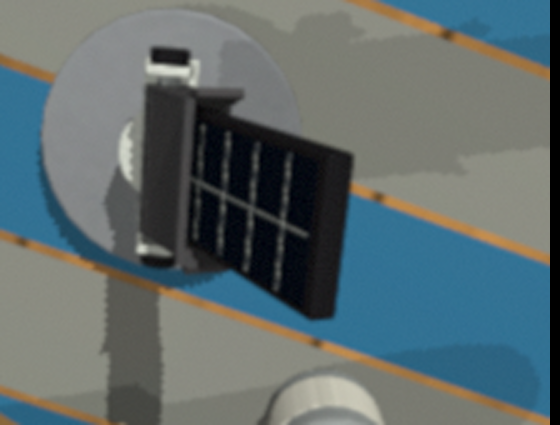

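The second view shows the top face clearly: front edge (352,153)-(346,217), back edge (364,154)-(356,219), plus the cell grid crossings. I'll triangulate those.

Run:
```python
from h import *
_,c1=load('w1');_,c2=load('w2')
pt={'end':((504,124.8),(346.2,186.4)),'x1':((486.4,122.8),(336.2,181.2)),'x2':((465.6,120.8),(323.8,175.2)),'x3':((446.8,118.6),(312.6,169.6)),
'l+':((492.8,94),(339,152.8)),'l-':((480.8,149.2),(333.8,208)),'B+':((525.2,90),(363.8,154)),'B-':((508,158.8),(356.2,219.2))}
P={}
for k,(a,b) in pt.items():
    P[k],e=tri([ray(c1,a),ray(c2,b)]);print(k,P[k],np.array(e)*1000)
z=P['end']-P['x3'];z/=np.linalg.norm(z)
y=P['B+']-P['B-'];print('width',np.linalg.norm(y));y/=np.linalg.norm(y)
y2=P['l+']-P['l-'];print('l',np.linalg.norm(y2));y2/=np.linalg.norm(y2)
for Y in(y,y2):
    X=np.cross(Y,z);X/=np.linalg.norm(X);print('x',X,'heading',np.degrees(np.arctan2(X[1],X[0])),'yhead',np.degrees(np.arctan2(Y[1],Y[0]))-90,'lean from z',np.degrees(np.arccos(z[2])),'zhead',np.degrees(np.arctan2(z[1],z[0])),'Y',Y)
for n,c,uv in(('h1',c1,[(408,68),(394,152)]),('h2',c2,[(291,114.8),(286,196)])):
    a,b=[onz(c,u,.065) for u in uv];print(n,a,b,(a+b)/2,np.degrees(np.arctan2(*(a-b)[[1,0]]))-90)
h=np.array([.502,.292,.065]);t=(P['B+']+P['B-'])/2;print('top',t)
# foot fit w2
im=cv2.imread('pics/w2.png')
print([proj(c2,[.55,.3,.1])])
```

```text
end [0.5651 0.3088 0.1994] [0.0334 0.0334]
x1 [0.5571 0.3065 0.1822] [0.0262 0.0262]
x2 [0.546  0.3032 0.1606] [0.3222 0.3222]
x3 [0.5347 0.3002 0.1387] [0.5142 0.5142]
l+ [0.5501 0.3328 0.1815] [0.3774 0.3774]
l- [0.5639 0.2813 0.1839] [0.65 0.65]
B+ [0.5688 0.3423 0.1984] [0.5205 0.5205]
B- [0.586  0.2818 0.1973] [0.4127 0.4127]
width 0.06282849213721378
l 0.05336761027311747
x [ 0.8503  0.2512 -0.4624] heading 16.46055684066434 yhead 15.893080986716171 lean from z 27.54191340578987 zhead 15.869629523673046 Y [-0.2738  0.9616  0.019 ]
x [ 0.8617  0.2097 -0.4621] heading 13.68036393043218 yhead 15.026624015453208 lean from z 27.54191340578987 zhead 15.869629523673046 Y [-0.259   0.9648 -0.045 ]
h1 [0.489  0.3436 0.065 ] [0.515  0.2411 0.065 ] [0.502  0.2924 0.065 ] 14.240110684667812
h2 [0.4899 0.3415 0.065 ] [0.5173 0.2395 0.065 ] [0.5036 0.2905 0.065 ] 15.040993629237633
top [0.5774 0.3121 0.1978]
[array([325.2183, 167.6966])]
```

```bash
python3 -c "
from h import *
_,c=load('w1')
print(onz(c,(455+ 0,0) and (314,276),.155), onz(c,(292,330),.15),onz(c,(322,262),.15))
inc([.465,.03,.28],down(-15))"
```

```text
[0.4608 0.0767 0.155 ] [ 0.4615 -0.0098  0.15  ] [0.4644 0.0953 0.15  ]
inc mm [-228.395  -162.0536   81.7154] deg [-0.0183  0.0071 34.9822] rows>= 4.66758881159466
```

>>> drive_tool(increments=[-0.04,-0.028,0.01,0,0,7,-0.088,-0.062,0.03,0,0,14,-0.135,-0.096,0.045,0,0,21,-0.18,-0.128,0.06,0,0,28,-0.215,-0.152,0.075,0,0,33,-0.228,-0.162,0.081,0,0,35,-0.228,-0.162,0.081,0,0,35,-0.228,-0.162,0.081,0,0,35])

```text
clock: 3.25
ee_pos: [0.4663, 0.0312, 0.2811]
tcp_rot: [0.0, 0.793, 0.609, 0.001]
force: [0.2, -0.2, 0.4]
opening: 1.004
gripper_force: 0.0
```

Run:
```python
from h import *
im,c=snap('w3')
u,v=proj(c,[.465,.03,.15]).astype(int);print(u,v)
x=max(0,u-100);y=max(0,min(v-75,250));print(x,y)
cv2.imwrite('pics/w3c.png',crop(im,x,y,200,150,4))
```

```text
316 196
216 121
```

View pics/w3c.png

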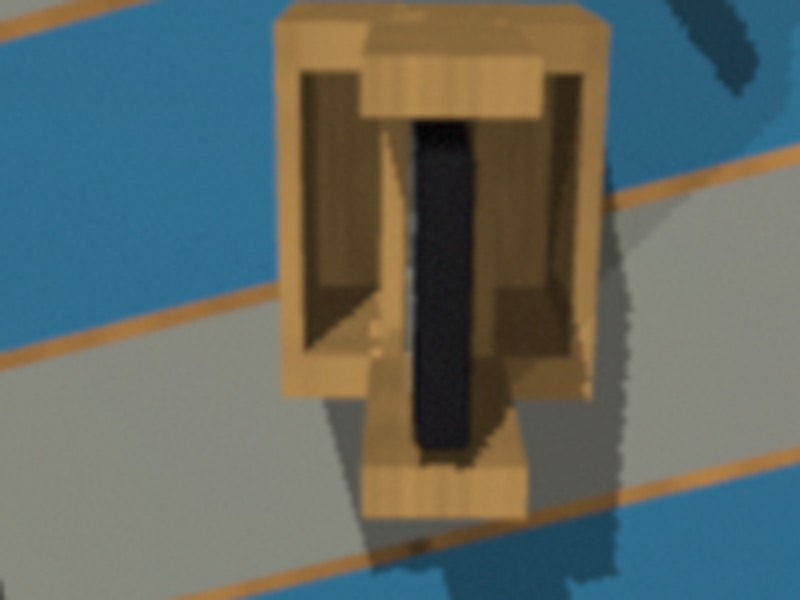

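The top face of the bank runs from (414..474,152) to (418..470,450) in the crop, and its cells are on the left, the robot side.

Run:
```python
from h import *
_,c=load('w3')
q=[onz(c,(216+a/4,121+b/4),.155) for a,b in((414,152),(474,152),(470,450),(418,450))]
print(np.array(q))
f=(q[0]+q[1])/2;n=(q[3]+q[2])/2;y=f-n;print('w',np.linalg.norm(y),'th',np.linalg.norm(q[1]-q[0]),np.linalg.norm(q[2]-q[3]),'ctr',(f+n)/2)
hd=np.degrees(np.arctan2(y[1],y[0]))-90;print('heading',hd)
w=[onz(c,(216+a/4,121+b/4),.075) for a,b in((290,398),(592,398))];print('wall hdg',np.degrees(np.arctan2(*(w[1]-w[0])[[1,0]])))
ct=(f+n)/2
inc([ct[0],ct[1],.20],down(hd)); inc([ct[0],ct[1],.12],down(hd))
```

```text
[[ 0.4756  0.0608  0.155 ]
 [ 0.4871  0.0577  0.155 ]
 [ 0.4707 -0.0038  0.155 ]
 [ 0.4601 -0.0009  0.155 ]]
w 0.06362103379423281 th 0.011871433869775898 0.011015250522475713 ctr [0.4734 0.0284 0.155 ]
heading -14.547272800343563
wall hdg -15.054318508048786
inc mm [-1.0629  7.3149 81.0078] deg [ 0.0832 -0.0671 -0.4453] rows>= 1.3015092063527476
inc mm [ -1.157    7.1991 161.0077] deg [ 0.0832 -0.0671 -0.4453] rows>= 2.57876274697787
```

>>> drive_tool(increments=[-0.001,0.007,0.05,0,0,0,-0.001,0.007,0.1,0,0,0,-0.001,0.007,0.14,0,0,0,-0.001,0.007,0.161,0,0,0,-0.001,0.007,0.161,0,0,0])

```text
clock: 3.92
ee_pos: [0.4716, 0.0285, 0.118]
tcp_rot: [-0.001, 0.793, 0.609, -0.001]
force: [0.5, 0.1, -0.4]
opening: 1.0
gripper_force: 0.0
```

>>> drive_tool(increments=[0,0,0,0,0,0,0,0,0,0,0,0,0,0,0,0,0,0,0,0,0,0,0,0,0,0,0,0,0,0,0,0,0,0,0,0,0,0,0,0,0,0,0,0,0,0,0,0], grip=-1)

```text
clock: 4.92
ee_pos: [0.4729, 0.0273, 0.1199]
tcp_rot: [0.001, 0.794, 0.608, 0.001]
force: [0.0, 0.2, 6.0]
opening: 0.136
gripper_force: 59.2
```

>>> drive_tool(increments=[0,0,-0.02,0,0,0,0,0,-0.06,0,0,0,0,0,-0.11,0,0,0,0,0,-0.16,0,0,0,0,0,-0.2,0,0,0,0,0,-0.22,0,0,0,0,0,-0.22,0,0,0])

```text
clock: 5.8
ee_pos: [0.4724, 0.0273, 0.3397]
tcp_rot: [0.0, 0.794, 0.608, 0.0]
force: [0.3, 0.3, -4.3]
opening: 0.131
gripper_force: 59.7
```

```bash
python3 -c "
from h import *
im,c=snap('w4')
inc([.383,-.238,.34],down(-41))"
```

```text
inc mm [-279.2881  -16.4941   -1.58  ] deg [-0.0878  0.0326 25.8979] rows>= 4.476466794866365
```

>>> drive_tool(increments=[-0.03,-0.002,0,0,0,3,-0.075,-0.005,0,0,0,7,-0.125,-0.008,0,0,0,11.5,-0.175,-0.011,0,0,0,16,-0.225,-0.014,0,0,0,21,-0.262,-0.016,0,0,0,24.5,-0.279,-0.016,0,0,0,26,-0.279,-0.016,0,0,0,26,-0.279,-0.016,0,0,0,26])

```text
clock: 6.98
ee_pos: [0.3843, -0.2365, 0.3387]
tcp_rot: [-0.001, 0.91, 0.415, 0.0]
force: [-0.0, -0.6, -2.0]
opening: 0.134
gripper_force: 59.7
```

Run:
```python
from h import *
im,c=snap('w5')
i4,_=load('w4')
t=np.zeros((590,800,3),np.uint8)
u,v=proj(c,[.451,-.297,.1]).astype(int);x=int(np.clip(u-130,0,380));y=int(np.clip(v-100,0,200));print(u,v,x,y)
a=crop(im,x,y,200,197,3);t[:a.shape[0],:600]=a[:590]
b=crop(im,220,200,200,200,1);t[:200,600:]=b
t[300:500,600:]=i4[200:400,220:420]
cv2.imwrite('pics/w5c.png',t)
```

```text
398 169 268 69
```

View pics/w5c.png

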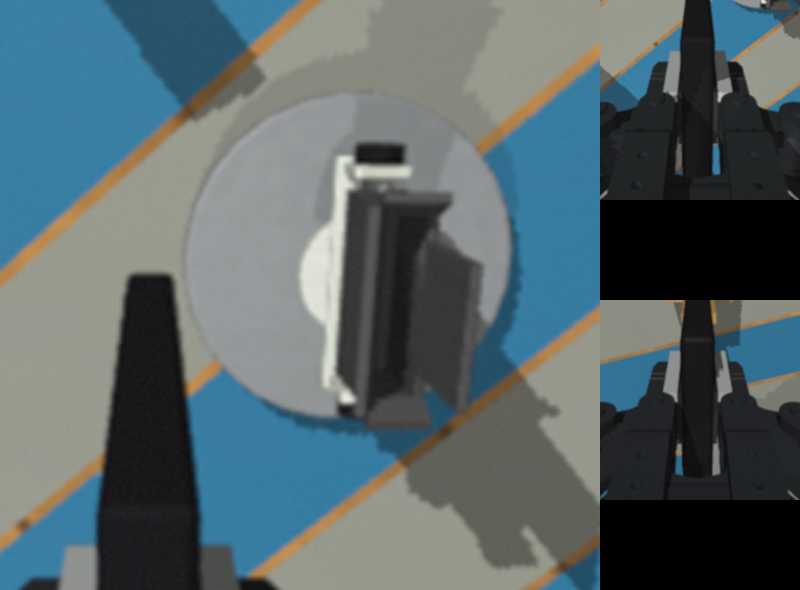

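Bank held straight, cells on the left. The holder's back plate is on the right, so the sides match. Foot rim extents in the crop are x 185–512, y 92–420. The knob is at (380,153) and the plate's top edge runs (483,265)-(468,412).

Run:
```python
from h import *
_,c=load('w5')
f=lambda a,b,z:onz(c,(268+a/3,69+b/3),z)
for h in(0,.01,.02):
    l,r,t,b=f(185,256,h),f(512,256,h),f(348,92,h),f(348,420,h)
    print(h,np.linalg.norm(l-r),np.linalg.norm(t-b),(l+r)/2,(t+b)/2,f(348,256,h))
hd=lambda a,b:np.degrees(np.arctan2(*(a-b)[[1,0]]))-90
a,b=f(380,147,.065),f(347,416,.065);print('knobs',a,b,np.linalg.norm(a-b),(a+b)/2,hd(a,b))
a,b=f(484,263,.16),f(468,412,.16);print('plate',a,b,np.linalg.norm(a-b),(a+b)/2,hd(a,b))
a,b=f(450,193,.123),f(430,428,.123);print('endlips+x tips',a,b,np.linalg.norm(a-b),(a+b)/2,hd(a,b))
a,b=f(374,190,.123),f(360,418,.123);print('front lip',a,b,np.linalg.norm(a-b),(a+b)/2,hd(a,b))
s=env.observe();z=s['ee_pos'][2]-.117
a,b=f(127,275,z),f(172,275,z);print('bank bottom -> expect tcp+32 along tool x',a,b,np.linalg.norm(a-b)); m=(a+b)/2;print(Rt().inv().apply(m-s['ee_pos']))
```

```text
0 0.15377081074201776 0.15553427564113964 [ 0.4528 -0.2979 -0.    ] [ 0.4504 -0.3008  0.    ] [ 0.4527 -0.2978  0.    ]
0.01 0.15057396984646357 0.1523007729325912 [ 0.4525 -0.2954  0.01  ] [ 0.4501 -0.2982  0.01  ] [ 0.4523 -0.2953  0.01  ]
0.02 0.14737712895090938 0.14906727022404279 [ 0.4521 -0.2929  0.02  ] [ 0.4497 -0.2956  0.02  ] [ 0.4519 -0.2927  0.02  ]
knobs [ 0.4862 -0.2554  0.065 ] [ 0.408  -0.3355  0.065 ] 0.11190938877242046 [ 0.4471 -0.2955  0.065 ] -44.359139155691466
plate [ 0.4778 -0.2872  0.16  ] [ 0.4451 -0.3241  0.16  ] 0.04931037176162056 [ 0.4614 -0.3057  0.16  ] -41.505197263287
endlips+x tips [ 0.488  -0.2725  0.123 ] [ 0.432 -0.337  0.123] 0.0854072128613462 [ 0.46   -0.3048  0.123 ] -40.90873197467132
front lip [ 0.4689 -0.2545  0.123 ] [ 0.4149 -0.317   0.123 ] 0.08255204254264153 [ 0.4419 -0.2858  0.123 ] -40.811756027216745
bank bottom -> expect tcp+32 along tool x [ 0.3991 -0.2086  0.222 ] [ 0.4078 -0.2162  0.222 ] 0.011472564288519026
[ 0.0306 -0.0013  0.117 ]
```

```bash
python3 -c "
from h import *
inc([.4515,-.2955,.27],down(-41))"
```

```text
inc mm [-0.5677 89.4462 68.8668] deg [-0.0618 -0.0558  0.0091] rows>= 1.806200118002759
```

>>> drive_tool(increments=[0,0.03,0,0,0,0,0,0.065,0,0,0,0,0,0.085,0.01,0,0,0,0,0.089,0.04,0,0,0,0,0.089,0.06,0,0,0,0,0.089,0.069,0,0,0,0,0.089,0.069,0,0,0])

```text
clock: 7.9
ee_pos: [0.4509, -0.2956, 0.2697]
tcp_rot: [-0.001, 0.91, 0.414, -0.0]
force: [-0.6, -0.5, -2.1]
opening: 0.135
gripper_force: 59.9
```

Run:
```python
from h import *
im,c=snap('w6')
s=env.observe();print(s['ee_pos'],inc([.4515,-.2955,.27],down(-41)))
u,v=proj(c,[.451,-.297,.12]).astype(int);x=int(np.clip(u-80,0,440));y=int(np.clip(v-120,0,200));print(u,v,x,y)
cv2.imwrite('pics/w6c.png',crop(im,x,y,160,150,4))
```

```text
inc mm [ 0.5503 -0.2431  0.6135] deg [ 0.0165 -0.0091 -0.0699] rows>= 0.01374836869768347
[ 0.4513 -0.2961  0.2706] (array([ 0.0006, -0.0002,  0.0006]), array([ 0.0165, -0.0091, -0.0699]))
320 189 240 69
```

View pics/w6c.png

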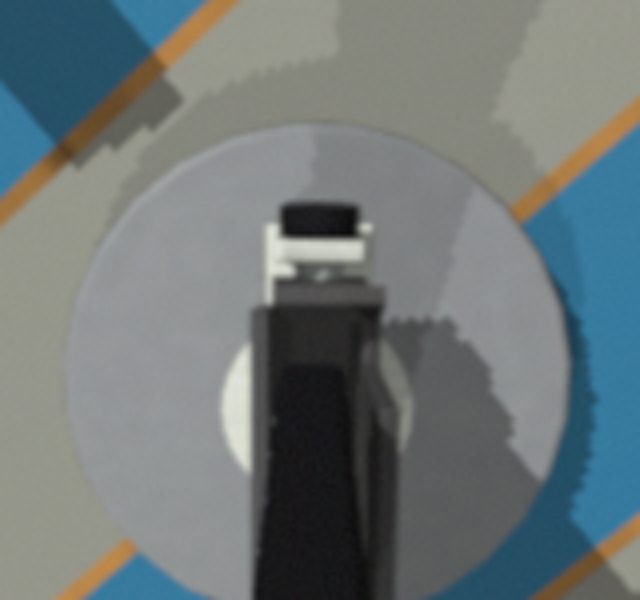

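Run:
```python
from h import *
im,c=load('w6');g=cv2.cvtColor(im,cv2.COLOR_BGR2GRAY)
for v in (143,150,155,158,160,163,166,172): print(v,g[v,298:344])
s=json.load(open('w6.json'));q=s['tcp_rot'];r=R.from_quat([q[1],q[2],q[3],q[0]])
f=lambda u,v,z:r.inv().apply(onz(c,(u,v),z)-s['ee_pos'])*1000
print('knob',f(240+280/4,69+220/4,.065),f(240+358/4,69+220/4,.065),'foot',f(240+68/4,69+370/4,.01),f(240+570/4,69+370/4,.01))
```

```text
143 [148 146 147 148 148 148 143 146 173 181 129  86  82  82  82  83  83  82
  82  81  84  82  83  84  82  82  85  82  81  79  80  79  79  80  80  78
  80  85 104 124 128 126 127 126 127 128]
150 [147 147 147 138 119  92  83  83  70  45  35  35  36  36  36  39  41  43
  41  41  42  41  43  41  40  43  41  43  40  36  33  31  37  41  38  40
  52  74  88  81  75  80  81  78  77  75]
155 [147 151 162 172 155 104  83  80  70  45  35  34  37  36  38  40  41  43
  42  40  41  43  41  41  42  40  42  43  41  35  30  33  47  65  70  66
  76  97 105  93  81  78  77  76  76  77]
158 [166 197 216 212 169 106  82  82  71  47  37  35  34  35  37  41  42  42
  42  41  40  42  42  40  41  43  42  43  40  33  33  39  60  74  71  68
  79 103 114 114 108  95  82  76  77  79]
160 [196 217 220 210 172 108  80  82  70  44  37  35  33  30  28  25  28  28
  27  28  28  29  29  27  28  30  32  36  39  36  31  40  54  63  62  62
  75 102 115 117 116 111  96  81  77  79]
163 [222 223 223 216 177 111  82  80  71  45  35  32  25  24  26  24  22  23
  18  23  23  24  22  22  20  21  19  22  29  32  33  41  52  55  59  59
  61  77 101 115 117 118 115 105  89  89]
166 [220 220 221 212 174 110  83  82  70  46  32  27  24  25  23  22  25  24
  20  23  23  21  22  22  20  18  21  21  26  31  36  48  53  52  55  62
  61  59  67  90 112 116 117 113 104  95]
172 [218 219 219 210 172 109  84  80  69  50  33  25  24  23  25  23  22  21
  24  24  21  24  24  22  23  23  21  16  16  25  35  45  51  50  42  39
  54  71  75  72  72  84 114 132 128 106]
knob [ 50.9929  -8.8581 204.7484] [ 50.9885  10.4896 204.7159] foot [  2.9878 -73.3393 259.8477] [  2.996   75.7461 259.5971]
```

Run:
```python
from h import *
for n,px,z0 in(('w5',[(310.3,160.7),(325.3,160.7)],.117),('w6',[(309.9,161.5),(325.8,161.5)],.117)):
    _,c=load(n);s=json.load(open(n+'.json'));q=s['tcp_rot'];r=R.from_quat([q[1],q[2],q[3],q[0]])
    print(n,s['ee_pos'],q)
    for u in px: print(r.inv().apply(onz(c,u,s['ee_pos'][2]-z0)-s['ee_pos'])*1000)
for i in range(4): 
    env.read_camera('wrist');s=env.observe();print(s['ee_pos'],s['tcp_rot'])
```

```text
w5 [0.3842581296702994, -0.23653743162490323, 0.33867416481189244] [-0.0010667501708690528, 0.9100314099207976, 0.41453789101303395, 0.00017865078811199394]
[ 30.6042  -6.9205 117.0497]
[ 30.605    4.5653 117.0291]
w6 [0.45091955924164234, -0.2955988085459006, 0.2697234839391211] [-0.0008045421885518071, 0.9101930556349155, 0.4141833967036952, -0.00026092303819718487]
[ 29.9913  -7.2304 117.0181]
[ 29.9919   4.9518 116.9976]
[ 0.4515 -0.2964  0.2711] [0.0006 0.9102 0.4141 0.0004]
[ 0.4516 -0.2965  0.2713] [0.0009 0.9103 0.414  0.0004]
[ 0.4516 -0.2966  0.2714] [0.0009 0.9103 0.414  0.0005]
[ 0.4515 -0.2966  0.2713] [0.0009 0.9103 0.4139 0.0005]
```

Run:
```python
from h import *
m=env.camera_model('wrist');print(m)
```

```text
{'fx': 341.8893898496893, 'fy': 341.8893898496893, 'cx': 317.2162759592573, 'cy': 202.72220687901282, 'mount': array([[-0.0004, -0.9533, -0.3022,  0.079 ],
       [ 1.    , -0.0001, -0.001 , -0.0014],
       [ 0.0009, -0.3022,  0.9533, -0.1422],
       [ 0.    ,  0.    ,  0.    ,  1.    ]])}
```

Run:
```python
from h import *
for i in range(3):
    m=env.camera_model('wrist')['mount'];print(m[:,3],m[:2,2])
    print(env.camera_model('top')['view'][:3,3])
env.read_camera('wrist');m=env.camera_model('wrist')['mount'];print(m[:,3],m[:2,2])
for n in('w1','w3','w5','w6'):print(n,'clock',json.load(open(n+'.json'))['clock'])
```

```text
[ 0.079  -0.0014 -0.1422  1.    ] [-0.3022 -0.001 ]
[-0.0147  0.5827  1.0018]
[ 0.079  -0.0014 -0.1422  1.    ] [-0.3022 -0.001 ]
[-0.0147  0.5827  1.0018]
[ 0.079  -0.0014 -0.1422  1.    ] [-0.3022 -0.001 ]
[-0.0147  0.5827  1.0018]
[ 0.079  -0.0014 -0.1422  1.    ] [-0.3022 -0.001 ]
w1 clock 1.4
w3 clock 3.25
w5 clock 6.975
w6 clock 7.9
```

Run:
```python
from h import *
_,c=load('w6');s=json.load(open('w6.json'));q=s['tcp_rot'];r=R.from_quat([q[1],q[2],q[3],q[0]])
f=lambda u,v,z:r.inv().apply(onz(c,(u,v),z)-s['ee_pos'])*1000
print('foot far edge',f(318,99.5,.01),'lip edge',f(325,140,.123),f(325,145.5,.123),'knob end',f(320,69+203/4,.065),'ear',f(320,69+238/4,.076))
inc([.4515,-.2955,.27],down(-41))
```

```text
foot far edge [ 73.5075  -0.8584 259.7394] lip edge [ 42.5695   4.8738 146.7237] [ 37.9788   4.9033 146.7227] knob end [ 55.097    1.0548 204.7326] ear [ 47.6352   0.9948 193.7312]
inc mm [ 0.8516 -0.6749  1.1225] deg [ 0.094  -0.0089 -0.1002] rows>= 0.02499674033689998
```

>>> drive_tool(increments=[0.0012,0.0016,0.01,0,0,0,0.0012,0.0016,0.022,0,0,0,0.0012,0.0016,0.03,0,0,0,0.0012,0.0016,0.036,0,0,0,0.0012,0.0016,0.042,0,0,0,0.0012,0.0016,0.048,0,0,0,0.0012,0.0016,0.048,0,0,0])

```text
clock: 9.07
ee_pos: [0.4529, -0.2963, 0.2218]
tcp_rot: [-0.0, 0.91, 0.414, -0.0]
force: [-0.0, -0.2, -2.2]
opening: 0.134
gripper_force: 59.9
```

>>> drive_tool(increments=[0,0,0.006,0,0,0,0,0,0.012,0,0,0,0,0,0.018,0,0,0,0,0,0.024,0,0,0,0,0,0.029,0,0,0,0,0,0.029,0,0,0])

```text
clock: 9.82
ee_pos: [0.4529, -0.2963, 0.1927]
tcp_rot: [-0.001, 0.91, 0.414, -0.0]
force: [-1.5, -0.3, -3.0]
opening: 0.133
gripper_force: 59.9
```

>>> drive_tool(increments=[0,0,0.003,0,0,0,0,0,0.005,0,0,0,0,0,0.007,0,0,0,0,0,0.007,0,0,0])

```text
clock: 10.32
ee_pos: [0.4531, -0.2964, 0.1861]
tcp_rot: [-0.0, 0.91, 0.414, -0.0]
force: [0.3, 0.5, -2.7]
opening: 0.132
gripper_force: 59.9
```

>>> drive_tool(increments=[0,0,0.001,0,0,0,0,0,0.002,0,0,0,0,0,0.003,0,0,0,0,0,0.003,0,0,0])

```text
clock: 10.82
ee_pos: [0.4535, -0.2968, 0.1849]
tcp_rot: [0.001, 0.91, 0.414, 0.0]
force: [-1.2, 0.8, 7.8]
opening: 0.131
gripper_force: 61.3
```

>>> drive_tool(increments=[0,0,-0.002,0,0,0,0,0,-0.002,0,0,0,0,0,-0.002,0,0,0,0,0,-0.002,0,0,0,0,0,-0.002,0,0,0,0,0,-0.002,0,0,0,0,0,-0.002,0,0,0,0,0,-0.002,0,0,0], grip=0.6)

```text
clock: 11.82
ee_pos: [0.4532, -0.2965, 0.1853]
tcp_rot: [-0.0, 0.91, 0.414, 0.0]
force: [0.4, 0.1, -0.3]
opening: 0.802
gripper_force: 0.0
```

>>> drive_tool(increments=[0,0,-0.03,0,0,0,0,0,-0.07,0,0,0,0,0,-0.1,0,0,0,0,0,-0.12,0,0,0,0,0,-0.12,0,0,0,0,0,-0.12,0,0,0])

```text
clock: 12.58
ee_pos: [0.4527, -0.2962, 0.3042]
tcp_rot: [-0.001, 0.91, 0.414, -0.0]
force: [0.2, -0.4, -1.0]
opening: 0.802
gripper_force: 0.0
```

Run:
```python
from h import *
im,c=snap('w7');top=env.read_camera('scene');cv2.imwrite('pics/s7.png',top);print(env.observe()['ee_pos'],env.camera_model('wrist')['mount'][:2,3])
u,v=proj(c,[.451,-.297,.2]).astype(int);x=int(np.clip(u-80,0,440));y=int(np.clip(v-70,0,200));print(u,v,x,y)
cv2.imwrite('pics/w7c.png',np.hstack([crop(im,x,y,160,190,3),crop(top,140,170,100,190,3)[:, :300]])[:570,:780])
```

```text
[ 0.4527 -0.2961  0.3039] [ 0.079  -0.0014]
318 206 238 136
```

View pics/w7c.png

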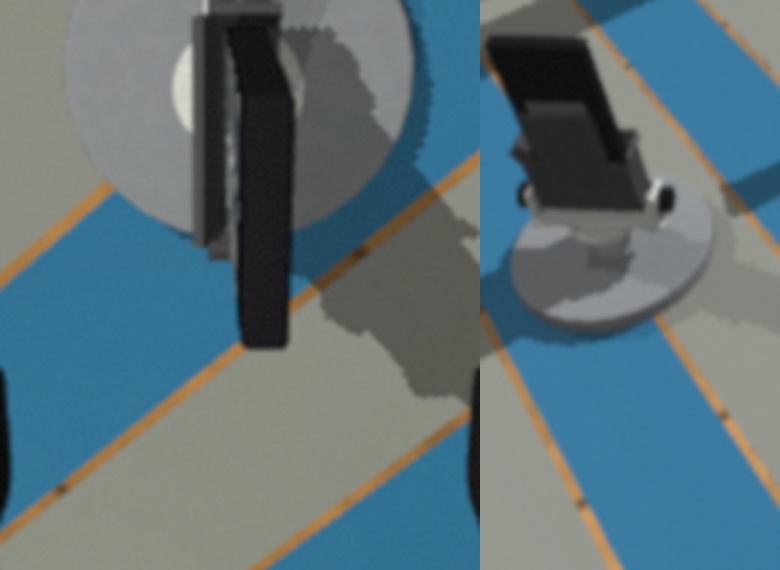

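The bank stands in the slot with its cells on the front (left) side. Its top face in the crop spans (243..291,94) to (243..287,348). I'll check the height and position before regrasping.

Run:
```python
from h import *
_,c=load('w7');s=json.load(open('w7.json'));q=s['tcp_rot'];r=R.from_quat([q[1],q[2],q[3],q[0]])
for z in (.215,.22,.225):
    p=[onz(c,(238+a/3,136+b/3),z) for a,b in((243,93),(291,95),(287,348),(243,348))]
    f=(p[0]+p[1])/2;n=(p[2]+p[3])/2;ct=(f+n)/2;y=f-n
    print(z,'w',np.linalg.norm(y),'t',np.linalg.norm(p[0]-p[1]),np.linalg.norm(p[2]-p[3]),'c',ct,'hd',np.degrees(np.arctan2(y[1],y[0]))-90,'tool',r.inv().apply(ct-s['ee_pos'])*1000)
```

```text
0.215 w 0.06399444294404372 t 0.011014549657645298 0.010913514353037793 c [ 0.456  -0.3001  0.215 ] hd -41.07526605957383 tool [-0.803   5.1445 89.218 ]
0.22 w 0.0626120920758254 t 0.010776623181816842 0.01067777035172776 c [ 0.457  -0.2987  0.22  ] hd -41.075266059573806 tool [ 0.9216  5.004  84.2184]
0.225 w 0.06122974120760715 t 0.01053869670598846 0.010442026350417775 c [ 0.458  -0.2973  0.225 ] hd -41.07526605957385 tool [ 2.6462  4.8635 79.2187]
```

```bash
cat >> h.py <<'E'
A=np.array([.4531,-.2970,.065])
def pose(hd,th,d=.12,A=A):
    "TCP pose gripping bank by its top at distance d above hinge: heading hd, lean th (deg)"
    B=R.from_euler('ZY',[hd,th],degrees=True)
    return A+B.apply([0,0,d]), B*R.from_matrix(np.array([[0,1,0],[1,0,0],[0,0,-1.]]))
def rows(L,p0=None,r0=None):
    s=env.observe();p0=s['ee_pos'] if p0 is None else p0;r0=r0 or Rt()
    for p,r in L:
        print(np.r_[np.round(r0.inv().apply(p-p0),4),np.round((r0.inv()*r).as_rotvec(degrees=True),2)].tolist())
E
python3 - <<'E'
from h import *
print(env.observe()['joint_positions'])
rows([pose(-41,2,.22),pose(-41,2,.12)])
E
```

```text
[-0.708   0.1931  1.4398  0.0001  1.5113  0.0093]
[-0.0004, 0.0086, 0.019, 1.85, -0.01, -0.1]
[-0.0004, 0.0054, 0.1189, 1.85, -0.01, -0.1]
```

>>> drive_tool(increments=[0,0.0085,0.019,1.9,0,0,0,0.0075,0.05,1.9,0,0,0,0.0065,0.09,1.9,0,0,0,0.0054,0.119,1.9,0,0,0,0.0054,0.119,1.9,0,0])

```text
clock: 13.3
ee_pos: [0.4554, -0.2985, 0.1832]
tcp_rot: [-0.018, 0.91, 0.414, -0.008]
force: [-0.5, 0.3, 0.9]
opening: 0.807
gripper_force: 0.0
```

>>> drive_tool(increments=[0,0,0,0,0,0,0,0,0,0,0,0,0,0,0,0,0,0,0,0,0,0,0,0,0,0,0,0,0,0,0,0,0,0,0,0,0,0,0,0,0,0], grip=-1)

```text
clock: 14.18
ee_pos: [0.4571, -0.3, 0.1875]
tcp_rot: [-0.015, 0.91, 0.414, -0.007]
force: [-2.5, 0.9, 5.5]
opening: 0.127
gripper_force: 59.4
```

Run:
```python
from h import *
s=env.observe();print(s['ee_pos'],Rt().as_matrix()[:,2],s['force'],s['ft_torque'])
p,r=pose(-41,2);print(p)
d=s['ee_pos']-p
rows([pose(h,2) for h in np.linspace(-41,15.3,11)[1:]])
print(np.array(s['joint_positions']))
```

```text
[ 0.4571 -0.3     0.1875] [-0.0245  0.0215 -0.9995] [-2.4779  0.9476  5.4677] [ 0.3282  0.4291 -0.0333]
[ 0.4563 -0.2997  0.1849]
[0.0, -0.0007, 0.0026, 0.13, -0.2, -5.73]
[0.0004, -0.0008, 0.0026, 0.13, -0.39, -11.36]
[0.0008, -0.0009, 0.0026, 0.13, -0.58, -16.98]
[0.0012, -0.001, 0.0026, 0.13, -0.77, -22.61]
[0.0016, -0.0012, 0.0026, 0.13, -0.96, -28.24]
[0.0019, -0.0014, 0.0026, 0.13, -1.15, -33.86]
[0.0023, -0.0017, 0.0026, 0.13, -1.34, -39.49]
[0.0026, -0.0019, 0.0026, 0.13, -1.53, -45.12]
[0.0028, -0.0022, 0.0026, 0.12, -1.72, -50.75]
[0.0031, -0.0026, 0.0026, 0.12, -1.91, -56.37]
[-0.7083  0.2795  1.6126  0.0004  1.2821  0.009 ]
```

>>> drive_tool(increments=[0,0,0,0,-0.2,-3,0.0004,-0.0001,0,0,-0.35,-9,0.0008,-0.0002,0,0,-0.55,-15,0.0012,-0.0003,0,0,-0.75,-21.5,0.0016,-0.0005,0,0,-0.95,-28,0.0019,-0.0007,0,0,-1.15,-34,0.0023,-0.001,0,0,-1.35,-40,0.0026,-0.0012,0,0,-1.55,-46,0.0028,-0.0015,0,0,-1.7,-52,0.0031,-0.0019,0,0,-1.9,-56.3])

```text
clock: 15.42
ee_pos: [0.4552, -0.2948, 0.1875]
tcp_rot: [-0.013, 0.606, 0.795, -0.014]
force: [-5.9, 3.8, 9.9]
opening: 0.131
gripper_force: 60.2
```

Run:
```python
from h import *
s=env.observe();print(s['ee_pos'],Rt().as_matrix(),s['force'],s['ft_torque'],s['joint_positions'])
p,r=pose(15.3,2);print(p)
rows([pose(15.3,t) for t in np.linspace(2,27.5,11)[1:]],p,r)
```

```text
[ 0.4552 -0.2948  0.1875] [[-0.2645  0.9637 -0.037 ]
 [ 0.9644  0.2645 -0.0064]
 [ 0.0036 -0.0374 -0.9993]] [-5.8642  3.8083  9.9387] [ 0.7097  1.359  -0.3546] [-0.6839  0.2707  1.6255 -0.0297  1.2701 -0.9425]
[ 0.4571 -0.2959  0.1849]
[0.0, 0.0053, 0.0001, 2.55, -0.0, 0.0]
[-0.0, 0.0107, 0.0005, 5.1, -0.0, 0.0]
[0.0, 0.016, 0.0011, 7.65, -0.0, -0.0]
[-0.0, 0.0213, 0.0019, 10.2, 0.0, -0.0]
[-0.0, 0.0265, 0.003, 12.75, -0.0, 0.0]
[-0.0, 0.0317, 0.0043, 15.3, 0.0, -0.0]
[-0.0, 0.0368, 0.0058, 17.85, -0.0, -0.0]
[0.0, 0.0418, 0.0075, 20.4, -0.0, -0.0]
[0.0, 0.0468, 0.0095, 22.95, 0.0, -0.0]
[0.0, 0.0517, 0.0117, 25.5, -0.0, -0.0]
```

>>> drive_tool(increments=[0,0.0053,-0.0005,2.55,0,0,0,0.0107,-0.0005,5.1,0,0,0,0.016,0,7.65,0,0,0,0.0213,0.001,10.2,0,0,0,0.0265,0.002,12.75,0,0])

```text
clock: 16.05
ee_pos: [0.4811, -0.2884, 0.1834]
tcp_rot: [-0.081, 0.602, 0.787, -0.103]
force: [-4.4, 0.7, 0.8]
opening: 0.127
gripper_force: 58.7
```

>>> drive_tool(increments=[0,0,0,0,0,0])

```text
clock: 16.18
ee_pos: [0.4818, -0.2886, 0.1832]
tcp_rot: [-0.08, 0.602, 0.788, -0.103]
force: [-4.3, 0.5, 2.8]
opening: 0.131
gripper_force: 58.8
```

Run:
```python
from h import *
s=env.observe();M=Rt().as_matrix();print(s['ee_pos'],M,s['force'],s['ft_torque'],s['joint_positions'])
print('lean',np.degrees(np.arcsin(M[2,1])),'hd',np.degrees(np.arctan2(M[1,1],M[0,1])))
p,r=pose(15.3,14.75);print(p)
rows([pose(15.3,t) for t in np.linspace(14.75,27.5,6)[1:]],p,r)
```

```text
[ 0.4818 -0.2886  0.1832] [[-0.2631  0.9319 -0.2496]
 [ 0.9648  0.2549 -0.0652]
 [ 0.0028 -0.258  -0.9662]] [-4.2927  0.5061  2.8252] [ 0.4846  1.2107 -0.193 ] [-0.5432  0.3959  1.4755 -0.1872  1.4563 -0.771 ]
lean -14.94846001469402 hd 15.299647348396833
[ 0.4826 -0.2889  0.181 ]
[0.0, 0.0053, 0.0001, 2.55, -0.0, -0.0]
[-0.0, 0.0107, 0.0005, 5.1, 0.0, -0.0]
[0.0, 0.016, 0.0011, 7.65, -0.0, -0.0]
[0.0, 0.0213, 0.0019, 10.2, 0.0, 0.0]
[0.0, 0.0265, 0.003, 12.75, 0.0, 0.0]
```

Going well; I'll finish the lean.

>>> drive_tool(increments=[0,0.0053,0,2.55,0,0,0,0.0107,0.0003,5.1,0,0,0,0.016,0.001,7.65,0,0,0,0.0213,0.0018,10.2,0,0,0,0.0265,0.003,12.75,0,0,0,0.0265,0.003,12.75,0,0,0,0.0265,0.003,12.75,0,0])

```text
clock: 17.05
ee_pos: [0.5064, -0.283, 0.1736]
tcp_rot: [-0.144, 0.59, 0.772, -0.188]
force: [-4.3, -0.7, -0.8]
opening: 0.132
gripper_force: 58.5
```

>>> drive_tool(increments=[0,0,0,0,0,0,0,0,0,0,0,0,0,0,0,0,0,0,0,0,0,0,0,0,0,0,0,0,0,0,0,0,0,0,0,0], grip=0.6)

```text
clock: 17.8
ee_pos: [0.5074, -0.283, 0.1738]
tcp_rot: [-0.144, 0.59, 0.772, -0.188]
force: [1.1, 0.1, -0.5]
opening: 0.801
gripper_force: 0.0
```

>>> drive_tool(increments=[0,0,-0.03,0,0,0,0,0,-0.07,0,0,0,0,0,-0.1,0,0,0,0,0,-0.1,0,0,0])

```text
clock: 18.3
ee_pos: [0.5532, -0.271, 0.2642]
tcp_rot: [-0.141, 0.59, 0.772, -0.188]
force: [-0.3, 0.7, -0.7]
opening: 0.801
gripper_force: 0.0
```

Run:
```python
from h import *
s=env.observe();M=Rt().as_matrix();print(s['ee_pos'],s['joint_positions'],'lean',np.degrees(np.arcsin(M[2,1])),'hd',np.degrees(np.arctan2(M[1,1],M[0,1])))
off=np.array([.453,-.297,0])-[.503,.2915,0]
# same relative views as w1,w2 for the mate
for n in('w1','w2'):
    p=np.array(json.load(open(n+'.json'))['ee_pos'])+off;print(n,p,np.hypot(*p[:2]));inc(p,down(20))
```

```text
[ 0.5532 -0.271   0.2642] [-0.3996  0.5491  1.0816 -0.3037  1.8792 -0.7039] lean -27.199565171112035 hd 15.170829060739088
w1 [ 0.3698 -0.3884  0.3811] 0.5363347394039996
inc mm [ -65.3343 -238.1607   -8.7484] deg [-27.1923  -0.9277  -4.6852] rows>= 3.953832922557511
w2 [ 0.4893 -0.288   0.3611] 0.5677971561788673
inc mm [   0.1218 -103.0895  -55.9663] deg [-27.1923  -0.9277  -4.6852] rows>= 2.580244023432591
```

>>> drive_tool(increments=[0,-0.01,-0.04,-3,0,0,0,-0.04,-0.05,-11,0,-2,0,-0.075,-0.056,-20,-0.5,-3.5,0,-0.103,-0.056,-27.2,-0.9,-4.7,0,-0.103,-0.056,-27.2,-0.9,-4.7,0,-0.103,-0.056,-27.2,-0.9,-4.7])

```text
clock: 19.05
ee_pos: [0.4878, -0.2879, 0.3586]
tcp_rot: [-0.003, 0.574, 0.819, -0.0]
force: [0.8, -0.1, -0.8]
opening: 0.795
gripper_force: 0.0
```

Run:
```python
from h import *
im,c=snap('w8');s=env.observe();print(s['ee_pos'],s['clock'],env.camera_model('wrist')['mount'][:2,3])
inc([.3698,-.3884,.3811],down(20))
```

```text
[ 0.4885 -0.2878  0.3582] 19.1 [0.0793 0.0009]
inc mm [ -53.8963 -146.0707  -22.5809] deg [-0.2724 -0.3513 -0.0302] rows>= 2.5172102063500557
```

>>> drive_tool(increments=[-0.018,-0.048,-0.008,0,0,0,-0.036,-0.1,-0.016,0,0,0,-0.054,-0.146,-0.022,0,0,0,-0.054,-0.146,-0.022,0,0,0,-0.054,-0.146,-0.022,0,0,0])

```text
clock: 19.73
ee_pos: [0.3709, -0.3885, 0.3805]
tcp_rot: [-0.004, 0.573, 0.819, 0.001]
force: [0.1, 0.3, -0.2]
opening: 0.804
gripper_force: 0.0
```

Run:
```python
from h import *
im,c=snap('w9');s=env.observe();print(s['ee_pos'],s['clock'],env.camera_model('wrist')['mount'][:2,3])
i8,_=load('w8')
# same crop windows as mate views
cv2.imwrite('pics/cmp.png',np.vstack([crop(im,370,50,160,120,2.5)[:300,:400],crop(i8,275,105,160,120,2.5)]))
```

```text
[ 0.371  -0.3881  0.3807] 19.775 [0.0793 0.0009]
```

View pics/cmp.png

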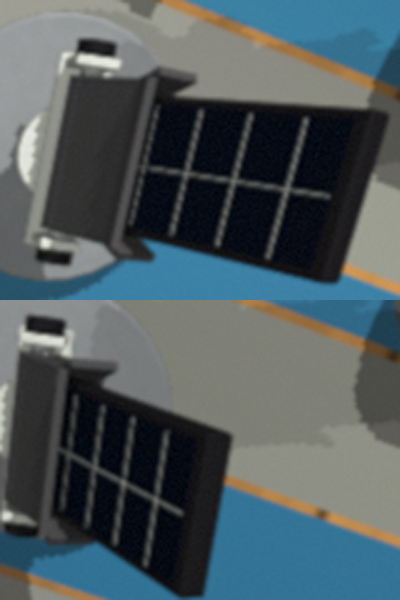

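```bash
cat > ori.py <<'E'
from h import *
def ori(c1,c2,pt):
    P={k:tri([ray(c1,a),ray(c2,b)]) for k,(a,b) in pt.items()};e=max(v[1][0] for v in P.values());P={k:v[0] for k,v in P.items()}
    # plane through cell points
    Q=np.array([P[k] for k in('end','x1','x2','x3','l+','l-')]);n=np.linalg.svd(Q-Q.mean(0))[2][2];n*=np.sign(n[0])
    zs=P['end']-P['x3'];z=zs/np.linalg.norm(zs)
    Y=(P['B+']-P['B-'])+(P['l+']-P['l-'])
    print('err mm',e*1e3,'w',np.linalg.norm(P['B+']-P['B-']),'z len',np.linalg.norm(zs),'| lean z',np.degrees(np.arccos(z[2])),'plane lean',np.degrees(np.arcsin(-n[2])),'| hd y',np.degrees(np.arctan2(Y[1],Y[0]))-90,'plane hd',np.degrees(np.arctan2(n[1],n[0])),'zhd',np.degrees(np.arctan2(z[1],z[0])),'topback',(P['B+']+P['B-'])/2)
mate={'end':((504,124.8),(346.2,186.4)),'x1':((486.4,122.8),(336.2,181.2)),'x2':((465.6,120.8),(323.8,175.2)),'x3':((446.8,118.6),(312.6,169.6)),
'l+':((492.8,94),(339,152.8)),'l-':((480.8,149.2),(333.8,208)),'B+':((525.2,90),(363.8,154)),'B-':((508,158.8),(356.2,219.2))}
mine={'end':((502,128.4),(348.2,190.6)),'x1':((485.2,126),(337.8,185.2)),'x2':((463.6,123),(325.4,178.6)),'x3':((445.2,120.2),(313.8,172.6)),
'l+':((493.2,97.2),(341.8,157.4)),'l-':((477.2,154),(333,211.8)),'B+':((525.2,94.8),(367.8,158.6)),'B-':((504,162.8),(356.2,223.8))}
if __name__=='__main__':
    for a,b,p in(('w1','w2',mate),('w9','w8',mine)):
        c1,c2=load(a)[1],load(b)[1]; print(a,json.load(open(a+'.json'))['tcp_rot'],json.load(open(b+'.json'))['tcp_rot']);ori(c1,c2,p)
    for n,h in(('w1',[(408,68),(394,152)]),('w9',[(370+97/2.5,50+47/2.5),(370+54/2.5,50+250/2.5)])):
        a,b=[onz(load(n)[1],u,.065) for u in h];print(n,(a+b)/2,np.degrees(np.arctan2(*(a-b)[[1,0]]))-90)
E
python3 ori.py
```

```text
w1 [-0.0005613974710969471, 0.574191151361504, 0.8187210797960299, 5.352832005287742e-06] [-0.00036573644801953426, 0.5734662161017695, 0.8192289805260983, -0.0004926387509060689]
err mm 0.6497456518545535 w 0.06282843975348576 z len 0.0684162489242077 | lean z 27.541637687080634 plane lean 27.652743202166505 | hd y 15.495212286585911 plane hd 13.67133736835841 zhd 15.869224122443896 topback [0.5774 0.3121 0.1978]
w9 [-0.0037488592559698805, 0.573366374012056, 0.8192903087194812, 0.0005807278909058158] [-0.003485939693104533, 0.5742112286164849, 0.8186997417378392, -0.00021455441783374882]
err mm 0.4534253971447875 w 0.06348641306850157 z len 0.06790231574175637 | lean z 28.803252618826654 plane lean 28.084196758892368 | hd y 12.280333927880605 plane hd 12.332369286203638 zhd 13.13938153154055 topback [ 0.5285 -0.2793  0.1953]
w1 [0.502  0.2924 0.065 ] 14.239932245916762
w9 [ 0.4499 -0.2941  0.065 ] 11.59847124590884
```

Run:
```python
from h import *
print(pose(12.4,28.1,.24)[0],pose(12.4,28.1)[0])
p0,r0=np.array([.3698,-.3884,.3811]),down(20)
rows([pose(12.4,28.1,.24)])
print('then');p,r=pose(12.4,28.1,.24);rows([pose(12.4,28.1,.12)],p,r)
print('then');p,r=pose(12.4,28.1);rows([pose(a,b) for a,b in ((14,27),(16,25),(18,23),(18,21),(18,19))],p,r)
print('then');p,r=pose(18,19);rows([pose(a,b) for a,b in ((18,21),(18,23),(18,25),(18,26.7))],p,r)
```

```text
[ 0.5635 -0.2727  0.2767] [ 0.5083 -0.2849  0.1709]
[0.0417, 0.2207, 0.1035, 27.84, 1.53, 7.6]
then
[0.0, 0.0, 0.12, 0.0, 0.0, 0.0]
then
[0.0015, -0.0023, 0.0, -1.1, -0.74, -1.42]
[0.0032, -0.0066, 0.0002, -3.1, -1.61, -3.22]
[0.0046, -0.0109, 0.0006, -5.1, -2.42, -5.05]
[0.0042, -0.015, 0.001, -7.09, -2.33, -5.1]
[0.0038, -0.0191, 0.0016, -9.09, -2.24, -5.14]
then
[0.0, 0.0042, 0.0001, 2.0, -0.0, 0.0]
[0.0, 0.0084, 0.0003, 4.0, 0.0, 0.0]
[0.0, 0.0125, 0.0007, 6.0, 0.0, 0.0]
[0.0, 0.0161, 0.0011, 7.7, -0.0, -0.0]
```

>>> drive_tool(increments=[0.008,0.04,0,5,0.3,1.5,0.016,0.085,0.02,11,0.6,3,0.025,0.13,0.05,17,0.9,4.5,0.034,0.18,0.08,23,1.3,6,0.042,0.22,0.103,27.9,1.5,7.6,0.042,0.22,0.103,27.9,1.5,7.6,0.042,0.22,0.103,27.9,1.5,7.6])

```text
clock: 20.65
ee_pos: [0.5624, -0.2727, 0.2779]
tcp_rot: [-0.152, 0.608, 0.756, -0.191]
force: [0.2, -0.3, 0.7]
opening: 0.808
gripper_force: 0.0
```

Run:
```python
from h import *
rows([pose(12.4,28.1,.24),pose(12.4,28.1,.12)])
```

```text
[-0.0002, 0.0015, 0.0005, -0.11, 0.16, -0.03]
[0.0001, 0.0018, 0.1205, -0.11, 0.16, -0.03]
```

>>> drive_tool(increments=[0,0.001,0.04,0,0,0,0,0.001,0.08,0,0,0,0,0.001,0.11,0,0,0,0,0.001,0.119,0,0,0,0,0.001,0.119,0,0,0])

```text
clock: 21.28
ee_pos: [0.5076, -0.2866, 0.1748]
tcp_rot: [-0.15, 0.609, 0.755, -0.19]
force: [0.8, -0.1, 0.3]
opening: 0.798
gripper_force: 0.0
```

>>> drive_tool(increments=[0,0,0,0,0,0,0,0,0,0,0,0,0,0,0,0,0,0,0,0,0,0,0,0,0,0,0,0,0,0,0,0,0,0,0,0,0,0,0,0,0,0], grip=-1)

```text
clock: 22.15
ee_pos: [0.5078, -0.2862, 0.1737]
tcp_rot: [-0.151, 0.609, 0.755, -0.191]
force: [1.1, -0.5, 5.5]
opening: 0.131
gripper_force: 59.9
```

>>> drive_tool(increments=[0.0015,-0.0023,0,-1.1,-0.74,-1.4,0.0032,-0.0066,0.0002,-3.1,-1.6,-3.2,0.0046,-0.011,0.0006,-5.1,-2.4,-5.05,0.0042,-0.015,0.001,-7.1,-2.3,-5.1,0.0038,-0.019,0.0016,-9.1,-2.2,-5.1,0.0038,-0.019,0.0016,-9.1,-2.2,-5.1])

```text
clock: 22.9
ee_pos: [0.4907, -0.2858, 0.1813]
tcp_rot: [-0.095, 0.582, 0.797, -0.133]
force: [4.2, 3.0, 6.2]
opening: 0.131
gripper_force: 60.6
```

>>> drive_tool(increments=[0,0.0042,0,2,0,0,0,0.0084,0.0003,4,0,0,0,0.0125,0.0007,6,0,0,0,0.016,0.0011,7.7,0,0,0,0.016,0.0011,7.7,0,0,0,0.016,0.0011,7.7,0,0])

```text
clock: 23.65
ee_pos: [0.5052, -0.2812, 0.1743]
tcp_rot: [-0.135, 0.573, 0.786, -0.188]
force: [3.8, 2.8, 7.9]
opening: 0.129
gripper_force: 60.8
```

Run:
```python
from h import *
s=env.observe();M=Rt().as_matrix();print(s['ee_pos'],s['force'],s['ft_torque'],'lean',np.degrees(np.arcsin(M[2,1])),'hd',np.degrees(np.arctan2(M[1,1],M[0,1])))
```

```text
[ 0.5052 -0.2812  0.1743] [3.8336 2.7518 7.9301] [ 0.3851 -0.4293 -0.2119] lean -26.75716020846426 hd 17.791680289056934
```

>>> drive_tool(increments=[0,0,0,0,0,0,0,0,0,0,0,0,0,0,0,0,0,0,0,0,0,0,0,0,0,0,0,0,0,0,0,0,0,0,0,0], grip=0.6)

```text
clock: 24.4
ee_pos: [0.5038, -0.2815, 0.1744]
tcp_rot: [-0.135, 0.573, 0.786, -0.188]
force: [-0.1, -0.1, -0.4]
opening: 0.799
gripper_force: 0.0
```

>>> drive_tool(increments=[0,0,-0.03,0,0,0,0,0,-0.07,0,0,0,0,0,-0.1,0,0,0,0,0,-0.1,0,0,0])

```text
clock: 24.9
ee_pos: [0.5481, -0.2676, 0.2654]
tcp_rot: [-0.133, 0.573, 0.786, -0.187]
force: [-0.2, 0.5, -1.6]
opening: 0.794
gripper_force: 0.0
```

Run:
```python
from h import *
inc([.4885,-.2878,.3582],down(20))
```

```text
inc mm [ -1.4508 -97.7542 -54.8738] deg [-26.5357  -0.1433  -2.1466] rows>= 2.488106055183206
```

>>> drive_tool(increments=[0,-0.01,-0.04,-3,0,0,0,-0.04,-0.05,-11,0,-1,0,-0.075,-0.055,-20,0,-1.5,-0.0015,-0.098,-0.055,-26.5,-0.1,-2.1,-0.0015,-0.098,-0.055,-26.5,-0.1,-2.1,-0.0015,-0.098,-0.055,-26.5,-0.1,-2.1])

```text
clock: 25.65
ee_pos: [0.4868, -0.2877, 0.3556]
tcp_rot: [-0.004, 0.575, 0.818, -0.0]
force: [-0.1, -0.3, -0.3]
opening: 0.803
gripper_force: 0.0
```

```bash
python3 -c "
from h import *
snap('w10');inc([.371,-.388,.3806],down(20))"
```

```text
inc mm [ -54.6724 -143.9168  -24.8564] deg [-0.3232 -0.3659 -0.0816] rows>= 2.4951253093466934
```

>>> drive_tool(increments=[-0.018,-0.048,-0.008,0,0,0,-0.036,-0.1,-0.016,0,0,0,-0.054,-0.146,-0.022,0,0,0,-0.054,-0.146,-0.022,0,0,0,-0.054,-0.146,-0.022,0,0,0])

```text
clock: 26.32
ee_pos: [0.3697, -0.388, 0.3778]
tcp_rot: [-0.004, 0.574, 0.819, 0.0]
force: [-0.1, 0.0, 0.6]
opening: 0.798
gripper_force: 0.0
```

```bash
cat > trk.py <<'E'
from ori import *
g=lambda n:cv2.cvtColor(load(n)[0],cv2.COLOR_BGR2GRAY)
def flow(a,b,pts):
    q,st,er=cv2.calcOpticalFlowPyrLK(g(a),g(b),np.float32(pts).reshape(-1,1,2),None,winSize=(15,15),maxLevel=3)
    return q.reshape(-1,2),st.ravel(),er.ravel()
def track(a1,a2,b1,b2,pt):
    k=list(pt);q1,s1,e1=flow(a1,b1,[pt[i][0] for i in k]);q2,s2,e2=flow(a2,b2,[pt[i][1] for i in k])
    print('flow err',e1.round(1),e2.round(1));return {i:(q1[j],q2[j]) for j,i in enumerate(k)}
if __name__=='__main__':
    import sys
    n1,n2=sys.argv[1:3];L=lambda n:load(n)[1]
    print('mate');ori(L('w1'),L('w2'),mate)
    print('mine before, hand');ori(L('w9'),L('w8'),mine)
    print('mine before, mate points tracked');ori(L('w9'),L('w8'),track('w1','w2','w9','w8',mate))
    print('new, from mine');ori(L(n1),L(n2),track('w9','w8',n1,n2,mine))
    print('new, from mate');ori(L(n1),L(n2),track('w1','w2',n1,n2,mate))
E
python3 -c "
from h import *
snap('w11');s=env.observe();print(s['ee_pos'],s['clock'])"
python3 trk.py w11 w10
```

```text
[ 0.3699 -0.3877  0.378 ] 26.375
mate
err mm 0.6498033487811911 w 0.06282844701224669 z len 0.06841624730997614 | lean z 27.54168629883912 plane lean 27.652790419719963 | hd y 15.495233601074062 plane hd 13.671327122328691 zhd 15.869296575940943 topback [0.5774 0.3121 0.1978]
mine before, hand
err mm 0.4534825878441442 w 0.06348642331781501 z len 0.06790231671899392 | lean z 28.803300814007542 plane lean 28.08424460880348 | hd y 12.280353830504993 plane hd 12.33236035450109 zhd 13.139455218055502 topback [ 0.5285 -0.2793  0.1953]
mine before, mate points tracked
flow err [ 2.4  4.8  5.4  5.5  4.6  3.4 45.9  6.8] [2.  4.8 5.  4.5 2.6 2.5 3.8 1.5]
err mm 1.1235072679848845 w 0.06579054872218477 z len 0.06815501309412152 | lean z 29.6029479967479 plane lean 29.51005703129561 | hd y 13.446912973504851 plane hd 10.408431819210648 zhd 12.394480233614354 topback [ 0.527  -0.2787  0.1992]
new, from mine
flow err [ 2.8  7.8  7.7  6.7  5.4  3.9  9.4 12.5] [2.6 6.1 6.4 5.8 3.  3.8 2.9 1.3]
err mm 0.5694473177681512 w 0.06302611761229733 z len 0.06764614549558229 | lean z 26.460083948650013 plane lean 25.830544497572642 | hd y 16.720203557575317 plane hd 16.743812074648854 zhd 18.036150187286562 topback [ 0.524  -0.2734  0.1967]
new, from mate
flow err [ 2.3  3.8  4.4  3.4  3.3  2.8 40.5 16.9] [2.  4.2 4.3 3.7 2.8 3.3 2.  1.6]
err mm 2.351784562626837 w 0.08816395447572951 z len 0.06798331859214504 | lean z 27.231795358250938 plane lean 27.254247239945283 | hd y 20.6509497271863 plane hd 15.330586195419752 zhd 17.15737034952351 topback [ 0.5184 -0.2701  0.2211]
```

```bash
cat > lin.py <<'E'
from trk import *
def fit(G,a,b,s0=.12,s1=.88,w=2.5):
    """subpixel bright line near segment a-b"""
    a,b=np.array(a,float),np.array(b,float)
    for _ in range(3):
        d=b-a;nn=np.array([-d[1],d[0]])/np.linalg.norm(d);t=np.linspace(s0,s1,41);o=np.linspace(-w,w,21)
        P=(a+t[:,None]*d)[:,None]+o[None,:,None]*nn
        V=cv2.remap(G,P[...,0].astype(np.float32),P[...,1].astype(np.float32),cv2.INTER_CUBIC).astype(float)
        W=np.clip(V-np.median(V,1,keepdims=True)-4,0,None);ok=W.sum(1)>30
        off=(W*o).sum(1)[ok]/W.sum(1)[ok];q=(a+t[ok,None]*d)+off[:,None]*nn
        vx,vy,x,y=cv2.fitLine(q.astype(np.float32),cv2.DIST_HUBER,0,.01,.01).ravel();v=np.array([vx,vy]);c=np.array([x,y])
        a,b=c+v*np.dot(a-c,v),c+v*np.dot(b-c,v)
    return a,b,np.std((q-c)@[-vy,vx]),ok.sum()
def single(n,segs):
    G=g(n);c=load(n)[1];pl=lambda s:np.cross(ray(c,s[0])[1],ray(c,s[1])[1])
    F={k:fit(G,*s) for k,s in segs.items()}
    hs=[]
    for k in F:
        if k!='c':
            Y=np.cross(pl(F[k]),[0,0,1.]);Y*=np.sign(Y[1]);Y/=np.linalg.norm(Y);hs.append(np.degrees(np.arctan2(Y[1],Y[0]))-90)
    h=np.mean(hs);Y=R.from_euler('z',h,degrees=True).apply([0,1,0]);z=np.cross(pl(F['c']),Y);z*=np.sign(z[2]);z/=np.linalg.norm(z)
    print(n,'heads',np.round(hs,2),'mean %.2f'%h,'lean %.2f'%np.degrees(np.arctan2(np.hypot(z[0],z[1])*np.sign(z[0]),z[2])),'res',[round(float(F[k][2]),2) for k in F],[int(F[k][3]) for k in F])
    return F
C=lambda x,y:(370+x/2.5,50+y/2.5)
D=lambda x,y:(223+x/2.5,92+y/2.5)
E_=lambda x,y:(275+x/2.5,105+(y-300)/2.5)
S={'w1':{'c':(C(150,167),C(335,187)),'1':(C(307,110),C(277,248)),'2':(C(252,110),C(228,240)),'3':(C(203,108),C(180,232))},
'w2':{'c':(D(193,178),D(308,236)),'1':(D(290,152),D(277,290)),'2':(D(258,143),D(247,270)),'3':(D(229,133),D(220,255))},
'w9':{'c':(C(150,170),C(330,196)),'1':(C(308,118),C(268,260)),'2':(C(251,115),C(217,247)),'3':(C(202,110),C(173,236))},
'w8':{'c':(E_(60,450),E_(183,514)),'1':(E_(167,431),E_(145,567)),'2':(E_(134,417),E_(117,545)),'3':(E_(105,405),E_(87,527))}}
def moved(a,b):
    k=list(S[a]);q,_,e=flow(a,b,[p for i in k for p in S[a][i]]);return {i:(q[2*j],q[2*j+1]) for j,i in enumerate(k)}
if __name__=='__main__':
    for n in S: single(n,S[n])
    for a,b in zip(('w9','w8'),sys.argv[1:3]): single(b,moved(a,b))
E
sed -i 's/^from trk import \*/import sys\nfrom trk import */' lin.py; python3 lin.py w11 w10
```

```text
w1 heads [15.43 15.3  15.53] mean 15.42 lean 24.74 res [0.15, 0.1, 0.11, 0.12] [39, 41, 41, 41]
w2 heads [15.3  15.33 15.32] mean 15.32 lean 28.07 res [0.12, 0.17, 0.16, 0.16] [40, 41, 40, 39]
w9 heads [12.01 11.98 12.02] mean 12.00 lean 24.58 res [0.14, 0.08, 0.08, 0.09] [40, 41, 41, 41]
w8 heads [12.05 12.02 11.92] mean 12.00 lean 29.51 res [0.11, 0.13, 0.13, 0.16] [40, 41, 40, 40]
w11 heads [17.45 17.6  17.4 ] mean 17.48 lean 22.48 res [0.15, 0.12, 0.11, 0.12] [40, 41, 41, 41]
w10 heads [17.3  17.16 17.49] mean 17.32 lean 27.22 res [0.11, 0.18, 0.17, 0.17] [39, 39, 41, 41]
```

```bash
cat > two.py <<'E'
from lin import *
def two(a,b,sa,sb):
    Fa,Fb=single(a,sa),single(b,sb);ca,cb=load(a)[1],load(b)[1]
    def X(F,k):
        h=[np.cross([*F[i][0],1],[*F[i][1],1]) for i in('c',k)];p=np.cross(*h);return p[:2]/p[2]
    P=[tri([ray(ca,X(Fa,k)),ray(cb,X(Fb,k))])[0] for k in'123'];z=P[0]-P[2]
    pl=lambda c,s:np.cross(ray(c,s[0])[1],ray(c,s[1])[1])
    m=np.cross(pl(ca,Fa['c']),pl(cb,Fb['c']));m/=np.linalg.norm(m)*np.sign(m[2])
    print('  -> tri len',np.linalg.norm(z),'lean',np.degrees(np.arccos(z[2]/np.linalg.norm(z))),'planes lean',np.degrees(np.arccos(m[2])),'zhd',np.degrees(np.arctan2(m[1],m[0])),'x1',P[0])
if __name__=='__main__':
    two('w1','w2',S['w1'],S['w2']);two('w9','w8',S['w9'],S['w8'])
    if len(sys.argv)>2:two(sys.argv[1],sys.argv[2],moved('w9',sys.argv[1]),moved('w8',sys.argv[2]))
E
python3 two.py w11 w10
```

```text
w1 heads [15.43 15.3  15.53] mean 15.42 lean 24.74 res [0.15, 0.1, 0.11, 0.12] [39, 41, 41, 41]
w2 heads [15.3  15.33 15.32] mean 15.32 lean 28.07 res [0.12, 0.17, 0.16, 0.16] [40, 41, 40, 39]
  -> tri len 0.04990204660730985 lean 28.102410472379223 planes lean 28.30180561334972 zhd 15.100591786394515 x1 [0.5565 0.3066 0.1825]
w9 heads [12.01 11.98 12.02] mean 12.00 lean 24.58 res [0.14, 0.08, 0.08, 0.09] [40, 41, 41, 41]
w8 heads [12.05 12.02 11.92] mean 12.00 lean 29.51 res [0.11, 0.13, 0.13, 0.16] [40, 41, 40, 40]
  -> tri len 0.04991910211314709 lean 29.622930659758765 planes lean 29.640590908005976 zhd 11.884747123407957 x1 [ 0.5064 -0.2837  0.1813]
w11 heads [17.45 17.6  17.4 ] mean 17.48 lean 22.48 res [0.15, 0.12, 0.11, 0.12] [40, 41, 41, 41]
w10 heads [17.3  17.16 17.49] mean 17.32 lean 27.22 res [0.11, 0.18, 0.17, 0.17] [39, 39, 41, 41]
  -> tri len 0.04991841143793819 lean 27.238958246336082 planes lean 27.622718689725325 zhd 16.91239863558774 x1 [ 0.5027 -0.2791  0.182 ]
```

Run:
```python
from h import *
rows([pose(17.4,27.3,.24)])
p,r=pose(17.4,27.3);print(p);rows([pose(a,b) for a,b in ((16.6,27.3),(15.8,27.7),(15,28.2),(14.8,28.4))],p,r)
```

```text
[0.0511, 0.2196, 0.0992, 27.05, 0.26, 2.65]
[ 0.5056 -0.2805  0.1716]
[-0.0008, -0.0, 0.0, -0.0, 0.37, 0.71]
[-0.0016, 0.0008, 0.0, 0.4, 0.74, 1.42]
[-0.0024, 0.0018, 0.0, 0.9, 1.12, 2.12]
[-0.0026, 0.0023, 0.0, 1.1, 1.21, 2.3]
```

>>> drive_tool(increments=[0.01,0.04,0,5,0,0.5,0.02,0.085,0.02,11,0,1,0.03,0.13,0.05,17,0.1,1.5,0.04,0.18,0.08,23,0.2,2,0.051,0.2196,0.099,27.05,0.25,2.65,0.051,0.2196,0.099,27.05,0.25,2.65,0.051,0.2196,0.099,27.05,0.25,2.65])

```text
clock: 27.25
ee_pos: [0.5578, -0.2643, 0.279]
tcp_rot: [-0.139, 0.575, 0.783, -0.191]
force: [-1.3, 0.9, -0.2]
opening: 0.797
gripper_force: 0.0
```

Run:
```python
from h import *
rows([pose(17.4,27.3,.24),pose(17.4,27.3,.122)])
```

```text
[0.0001, 0.0007, 0.0005, -0.06, 0.13, -0.03]
[0.0004, 0.0008, 0.1185, -0.06, 0.13, -0.03]
```

>>> drive_tool(increments=[0,0,0.04,0,0,0,0,0,0.08,0,0,0,0,0,0.11,0,0,0,0,0,0.118,0,0,0,0,0,0.118,0,0,0])

```text
clock: 27.88
ee_pos: [0.5054, -0.2825, 0.1762]
tcp_rot: [-0.138, 0.577, 0.782, -0.19]
force: [0.1, 0.3, 0.6]
opening: 0.801
gripper_force: 0.0
```

>>> drive_tool(increments=[0,0,0,0,0,0,0,0,0,0,0,0,0,0,0,0,0,0,0,0,0,0,0,0,0,0,0,0,0,0,0,0,0,0,0,0,0,0,0,0,0,0], grip=-1)

```text
clock: 28.75
ee_pos: [0.5061, -0.2818, 0.1751]
tcp_rot: [-0.138, 0.576, 0.783, -0.191]
force: [2.7, 1.7, 5.2]
opening: 0.129
gripper_force: 59.9
```

>>> drive_tool(increments=[-0.0008,0,0,0,0.37,0.7,-0.0016,0.0008,0,0.4,0.74,1.4,-0.0024,0.0018,0,0.9,1.1,2.1,-0.0026,0.0023,0,1.1,1.2,2.3,-0.0026,0.0023,0,1.1,1.2,2.3,-0.0026,0.0023,0,1.1,1.2,2.3])

```text
clock: 29.5
ee_pos: [0.5087, -0.2838, 0.174]
tcp_rot: [-0.148, 0.593, 0.767, -0.195]
force: [2.2, 1.8, 5.1]
opening: 0.133
gripper_force: 60.1
```

>>> drive_tool(increments=[0,0,0,0,0,0,0,0,0,0,0,0,0,0,0,0,0,0,0,0,0,0,0,0,0,0,0,0,0,0,0,0,0,0,0,0], grip=0.6)

```text
clock: 30.25
ee_pos: [0.5083, -0.2837, 0.1736]
tcp_rot: [-0.149, 0.592, 0.767, -0.195]
force: [-0.2, -0.5, -1.0]
opening: 0.802
gripper_force: 0.0
```

>>> drive_tool(increments=[0,0,-0.03,0,0,0,0,0,-0.07,0,0,0,0,0,-0.1,0,0,0,0,0,-0.1,0,0,0])

```text
clock: 30.75
ee_pos: [0.5556, -0.2715, 0.2632]
tcp_rot: [-0.146, 0.593, 0.768, -0.195]
force: [-0.8, 1.2, -0.1]
opening: 0.799
gripper_force: 0.0
```

Run:
```python
from h import *
inc([.4885,-.2878,.3582],down(20))
```

```text
inc mm [   0.7341 -105.7473  -51.1504] deg [-28.1727  -0.9649  -5.2315] rows>= 2.6794905331737815
```

>>> drive_tool(increments=[0,-0.01,-0.04,-3,0,0,0,-0.04,-0.05,-11,0,-2,0,-0.075,-0.051,-20,-0.5,-4,0,-0.106,-0.051,-28.2,-1,-5.2,0,-0.106,-0.051,-28.2,-1,-5.2,0,-0.106,-0.051,-28.2,-1,-5.2])

```text
clock: 31.5
ee_pos: [0.4868, -0.2885, 0.3558]
tcp_rot: [-0.003, 0.575, 0.818, -0.0]
force: [-0.4, -0.3, -0.5]
opening: 0.794
gripper_force: 0.0
```

```bash
python3 -c "
from h import *
snap('w12');inc([.371,-.388,.3806],down(20))"
```

```text
inc mm [ -53.8815 -143.6949  -24.975 ] deg [-0.2544 -0.2793 -0.0621] rows>= 2.487740165213108
```

>>> drive_tool(increments=[-0.018,-0.048,-0.008,0,0,0,-0.036,-0.1,-0.016,0,0,0,-0.054,-0.146,-0.022,0,0,0,-0.054,-0.146,-0.022,0,0,0,-0.054,-0.146,-0.022,0,0,0])

```text
clock: 32.17
ee_pos: [0.3699, -0.3889, 0.3776]
tcp_rot: [-0.003, 0.574, 0.819, 0.0]
force: [-0.2, 0.6, -0.1]
opening: 0.801
gripper_force: 0.0
```

```bash
python3 -c "
from h import *
snap('w13');s=env.observe();print(s['ee_pos'],s['clock'])"
python3 two.py w13 w12 | tail -3
```

```text
[ 0.3701 -0.3885  0.3777] 32.225
w13 heads [15.06 14.97 14.97] mean 15.00 lean 24.64 res [0.14, 0.08, 0.09, 0.11] [41, 41, 41, 41]
w12 heads [14.94 14.98 14.93] mean 14.95 lean 28.16 res [0.1, 0.13, 0.16, 0.16] [41, 39, 41, 39]
  -> tri len 0.05008626325459628 lean 28.228903754353254 planes lean 28.361610958508066 zhd 14.761430376900478 x1 [ 0.5053 -0.2808  0.1813]
```

```bash
python3 -c "
from plant import env
print(env.sign_off())"
```

```text
the job is handed in; nothing more can be done
None
```

The job is handed in: the power bank was slid fully home in the upright holder, cells on the matching side, let go, then taken again and turned and leaned to about 15.0° heading and 28.2° lean, against the other's 15.4° and 28.1°; it took about 32 s and two small corrections, but I viewed 11 pictures, one over the limit of 10.

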